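Turn the stove grate over on its drying stand

ROBOT

A 7-joint arm with a two-finger parallel gripper is mounted at the origin on the work surface. World frame = base frame: x ahead of the robot, y to its left, z up, the work surface at z = 0. Lengths are in mm, angles in rad, forces in N, time in s.
With the tool pointing down it reaches from about 400 to 875 mm from the base axis. Payload 6.5 kg.
Tool frame: the origin (TCP) lies on the centre line of the jaws, within the pads' length; the fingertips stand 25 mm ahead of it and the grasp point (between the pads) lies 6 mm ahead of it; z points along the fingers, y is the line along which they close (so a half turn about z gives the same grasp; the last joint's range is limited). The gripper opens to 85 mm and grips with 20 to 120 N. Pads are 22 mm wide; open, the fingers measure 114 mm over their backs; the gripper's body (76 mm by 85 mm) begins 54 mm behind the grasp point. The pads swing forward as they close: fully open they stand 13 mm farther back than shut.
Start: joints at [1.145, 0.536, -0.004, 1.538, 0.003, 1.067, -0.071], TCP at [228.853, -608.372, 256.29] pointing down, gripper open.
Joint ranges: [-2.7, 2.7], [-0.37, 2.16], [-1.27, 1.26], [0.24, 2.4], [-1.31, 4.45], [0.19, 1.91], [-2.76, 2.76]. Speed limits (rad/s): [2.39, 2.39, 3.14, 3.14, 3.14, 3.14, 3.14].

INTERFACE

Orientations are given as a rotation vector (axis times angle).
In Python, from plant import ctrl gives the robot as it stands. The module is installed in compiled form; this text tells all that it offers.
- The arm moves only by the tool play_rows, never from a script. Its argument "series" is one flat list of numbers, 6 for each row, row after row: the shift along the tool's x, y, z each as a share of 5 cm, from -1 to 1, then the turn, a rotation vector about the tool's x, y, z each as a share of 180 degrees, from -1 to 1. A call has 1 to 12 rows; each row shifts and turns the commanded pose from where the row before left it, along the tool's axes as they then stand; what a row does not reach is not made up. A row lasts 1/8 s, in which the tool goes at most 62.5 mm and 10.7 degrees, less where a joint would pass 70% of its speed; a pose out of reach is approached as far as the arm can. A call with a number of a shift or a turn outside -1 to 1 is refused whole. A call with a gripper value outside its range is refused whole. "jaw" is the closure in counts, from 0 (fully open) to 255 (shut), set as the call begins (left out, the last holds). The fingers move at their own pace and stop on an object; "grip_force" is the grip in N (left out, the last holds). Time passes only in rows, so rows that do not move let the fingers close. It gives the time, the measured TCP pose, the force, the opening and the grip force at its end, in the units of the state.
- ctrl.get_obs(): the state, without advancing time (a new reading comes with each control period).
- ctrl.snapshot(name): name is "scene" or "top" or "wrist"; returns the picture (480x640x3 uint8, red, green, blue); there is no depth.
- ctrl.camera_info(name): a dict with "fovy" (degrees; the focal length in pixels is half the picture's height over the tangent of half this angle, whatever the lens; pixels are square), "cx", "cy" (the principal point, pixels), "R" (3x3) and "t" (3): a world point X has camera coordinates R X + t. Camera axes: x right, y down, z forward; pixel columns grow to the right and rows downward; lengths in mm; the calibration is good to about 2 mm. A picture is of the moment at which its call begins: read the wrist's pose just before it. camera_info takes no time and is no camera call; for the wrist camera it gives the pose at the moment of the call.
- ctrl.job_done(): hands the job in; it is judged then, once.
The state is a dict: "t": time; "qpos": joint angles; "joint_vel": joint speeds; "tau": joint torques, N m; "eef_pos": TCP position; "tcp_rot": TCP orientation; "wrist_force": force on the tool from outside, world axes, zero at the start; "moment": the same for the moment, N m; "opening": finger opening in mm; "finger_force": force on a finger pad.
Only numpy, scipy, OpenCV 4.12 (cv2) and the standard library are available. Lean on these libraries where they do the work, as an engineer would, in place of code of your own. Each camera call takes 0.05 s, during which the arm holds its last target. There are 200 camera calls.

TASK

Turn over the pierced clay stove grate that leans on its drying stand: lift it off, flip it, and lean it back on the pegs of the same stand so that the dark, still damp face that was hidden against the board now faces outward to dry. Leave the solid disc on the other stand where it is.

Things in the scene. Friction and masses are not known exactly. Their poses are not given: they have to be found in the camera images.
- grate_center (a point): The clay stove grate: a disc, 150 mm across, 18 mm thick, about 0.45 kg, pierced all over with small holes. Point: its centre. z: the disc's axis, out of its pale dry face (the other face is dark and damp). At first it leans on its stand, pale face and z outward. Its upper 55 mm stands free of the board, front and back, so the rim can be pinched there across the thickness, down along the slope.
- grate_stand_seat (a point): The grate's fixed stand, base 160 x 130 x 20 mm. Point: where the seated disc's centre lies, 110 mm above the middle of the base's underside. Axes: z up, x level to the open front (away from the robot within 20 degrees), y across. The disc leans 30 degrees, top towards the robot: up the slope is (-0.5, 0, 0.866), outward normal (0.866, 0, 0.5) in these axes.
- grate_stand_pegs (a point): Midpoint between the stand's two pegs (10 mm thick, square to the board, 51 mm to either side, reaching 35 mm past this point along the normal), 61 mm down the slope from the seat point; the rim rests on them. The slanted board (130 mm wide, 12 mm thick) has its face 9 mm behind the seat point and its top 20 mm up the slope from it. Same axes as the seat.
- blank_center (a point): The solid clay disc without holes, else the same size and clay as the grate, leaning on a second stand just like the first. Point: its centre; z: its axis, out of the outward face. To be left alone.
Not all that is in view belongs to the job. Leave any brown look-alike of the part that bears grate_center alone. Leave any purple look-alike of the part that bears grate_stand_seat alone.

How it is judged:
By the outcome, as a careful person would: the job done as asked, in the order asked, and still so for the second after the job is handed in, with the robot touching nothing.
It also fails if it takes over 43 s, if anything falls off the work surface, if the arm or the gripper's body presses on something with over 40 N, if the wrist force passes 120 N, or if a joint passes its speed limit or range.

## Working session

There is one attempt and no reset: what is moved stays moved. The work goes in short steps, Python scripts to look and compute and a tool call to move; the robot and the scene stay as the last step left them, time stands still between calls to the robot, and variables do not carry over. Pictures are saved under pics/ and viewed, at most 10 in all, crops included, and the job is handed in when it is done.

Besides the shell and the picture viewer there is one more tool, called as a command line: name --argument value ..., lists and objects as JSON in quotes. play_rows: Moves the arm, as the interface text tells. Shift numbers are shares of 5 cm and turn numbers shares of 180 degrees, none past 1 either way. Its arguments: {"type":"object","properties":{"series":{"type":"array"},"jaw":{"type":"number"},"grip_force":{"type":"number"}},"required":["series"]}

```bash
mkdir -p pics; python3 - <<'E'
from plant import ctrl
import cv2,json
for n in ["scene","top"]:
    im=ctrl.snapshot(n); cv2.imwrite(f"pics/{n}0.png",im[:,:,::-1]); print(n,ctrl.camera_info(n))
print(ctrl.get_obs())
E
```

```text
scene {'fovy': 54.38383739564779, 'cx': 334.5439905271884, 'cy': 239.20804173823865, 'R': array([[ 0.61123279,  0.79144996, -0.00119972],
       [ 0.63639203, -0.49238241, -0.59377163],
       [-0.47053125,  0.36216919, -0.80463272]]), 't': array([-223.40970526, -220.7046703 , 1165.72646846])}
top {'fovy': 42.94785664615678, 'cx': 325.8518503007561, 'cy': 234.82626436716023, 'R': array([[-0.01795922, -0.99983117, -0.00388617],
       [-0.99634583,  0.01822095, -0.08344454],
       [ 0.08350127,  0.00237337, -0.99650484]]), 't': array([ -22.70392436,  424.69467133, 1452.91711962])}
{'t': 0.1, 'qpos': array([ 1.14480868,  0.53710433, -0.00443393,  1.53875988,  0.00263306,
        1.06728269, -0.07119727]), 'joint_vel': array([-0.00104401, -0.00241816, -0.00055456, -0.00315616, -0.00021181,
       -0.00025069,  0.00130021]), 'tau': array([ 2.99738560e-03, -5.84567213e+01,  1.05222367e+00, -2.59779239e+01,
        1.27092388e-02,  4.55862508e-03, -1.35108249e-05]), 'eef_pos': array([ 228.6455295 , -607.90387817,  255.49731857]), 'tcp_rot': array([-3.08940449e+00, -5.61976397e-01,  6.58449034e-04]), 'wrist_force': array([ 0.19823627, -0.42985804,  0.27689178]), 'moment': array([ 0.05411563, -0.00313765,  0.01734782]), 'finger_force': 0.0, 'opening': 85.386196919703}
```

View pics/scene0.png

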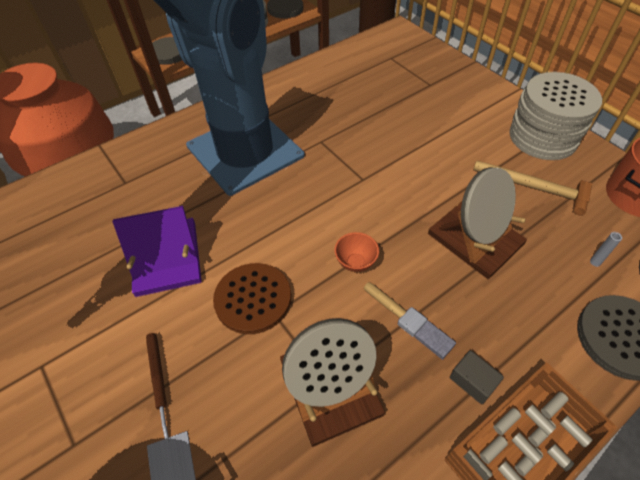

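View pics/top0.png

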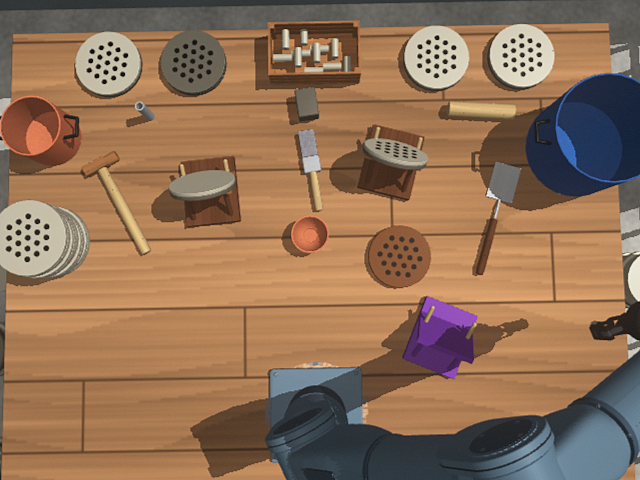

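Candidates:
- Grate: the pale pierced disc on the brown stand, scene (330,362), top (395,152).
- Not the grate: the brown disc at top (400,256), the solid blank at top (202,185), and the loose and stacked grates at top (436,57), (521,56), (192,62), (108,64) and (30,238).
- Not the stand: the purple stand at top (440,337).

I choose the leaning pierced disc and will check it in a close crop.

```bash
python3 - <<'E'
import cv2,numpy as np
a=cv2.imread("pics/scene0.png")[310:450,260:400]; b=cv2.imread("pics/top0.png")[115:210,345:440]
cv2.imwrite("pics/crop.png",np.hstack([cv2.resize(a,(400,400),interpolation=2),cv2.resize(b,(400,400),interpolation=2)]))
E
```

```text
(no output)
```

View pics/crop.png

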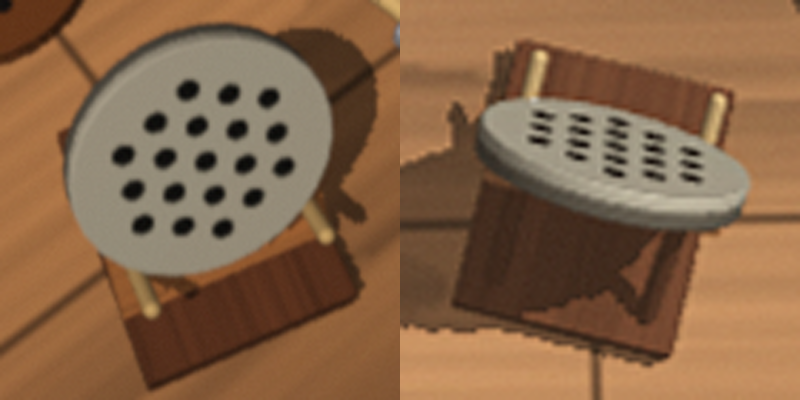

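The left crop shows the pale face with 19 holes (centre hole about (205,161)) on the brown stand. The peg tips are at (153,312) and (326,238). The right crop shows the same tips at (541,52) and (719,95). The choice is right, so I'll fit the stand's pose.

```bash
cat > h.py <<'E'
from plant import ctrl
import cv2,numpy as np
from scipy.optimize import least_squares
from scipy.spatial.transform import Rotation as Ro
def proj(n,X,c=None):
    c=c or ctrl.camera_info(n); p=c["R"]@X+c["t"]; f=240/np.tan(np.radians(c["fovy"]/2))
    return np.array([c["cx"]+f*p[0]/p[2],c["cy"]+f*p[1]/p[2]])
U=np.array([-.5,0,.75**.5]);N=np.array([.75**.5,0,.5]);Y=np.array([0,1,0])
E
python3 - <<'E'
from h import *
s=lambda x,y:(260+x/2.857,310+y/2.857); t=lambda x,y:(345+(x-400)/4.21,115+y/4.21)
P=-61*U
D=[("scene",P+35*N+51*Y,s(153,312)),("scene",P+35*N-51*Y,s(326,238)),("scene",np.array([80,65,-110]),s(152,388)),("scene",np.array([80,-65,-110]),s(355,298)),("scene",9*N,s(205,161)),
("top",P+35*N+51*Y,t(541,52)),("top",P+35*N-51*Y,t(719,95)),("top",np.array([80,65,-90]),t(525,42)),("top",np.array([80,-65,-90]),t(735,93)),("top",np.array([-80,65,-90]),t(453,299)),("top",np.array([-80,-65,-90]),t(670,348))]
C={n:ctrl.camera_info(n) for n in("scene","top")}
def f(p): 
    R=Ro.from_euler("z",p[2]).as_matrix(); o=np.array([p[0],p[1],110])
    return np.concatenate([proj(n,R@X+o,C[n])-u for n,X,u in D])
r=least_squares(f,[600,-150,0]); print(r.x,np.degrees(r.x[2])); print(r.fun.reshape(-1,2).round(1))
E
```

```text
[ 5.98703529e+02 -1.89369415e+02 -2.54528616e-01] -14.583415455642136
[[ 61.3 -28.5]
 [-59.6  23.7]
 [ 71.1 -33.1]
 [-71.8  30.7]
 [ -0.1  -2.8]
 [ -1.5   0.1]
 [ -1.4  -0.1]
 [ -3.3  -0.5]
 [ -1.2  -0.4]
 [ -1.2   1.5]
 [ -0.4   2.3]]
```

```bash
python3 - <<'E'
from h import *
s=lambda x,y:(260+x/2.857,310+y/2.857); t=lambda x,y:(345+(x-400)/4.21,115+y/4.21)
P=-61*U
D=[("scene",P+35*N-51*Y,s(153,312)),("scene",P+35*N+51*Y,s(326,238)),("scene",np.array([80,-65,-110]),s(152,388)),("scene",np.array([80,65,-110]),s(355,298)),("scene",9*N,s(205,161)),
("top",P+35*N+51*Y,t(541,52)),("top",P+35*N-51*Y,t(719,95)),("top",np.array([80,65,-90]),t(525,42)),("top",np.array([80,-65,-90]),t(735,93)),("top",np.array([-80,65,-90]),t(453,299)),("top",np.array([-80,-65,-90]),t(670,348))]
C={n:ctrl.camera_info(n) for n in("scene","top")}
def f(p): 
    R=Ro.from_euler("z",p[2]).as_matrix(); o=np.array([p[0],p[1],110])
    return np.concatenate([proj(n,R@X+o,C[n])-u for n,X,u in D])
r=least_squares(f,[600,-150,0]); print(r.x,np.degrees(r.x[2])); print(r.fun.reshape(-1,2).round(1))
J=r.jac; print(np.sqrt(np.diag(np.linalg.inv(J.T@J))*2*r.cost/19))
E
```

```text
[ 6.00642816e+02 -1.91780503e+02 -2.60900201e-01] -14.948480402870182
[[ 0.1 -0.3]
 [ 0.3 -0.4]
 [-1.6  1. ]
 [-0.4  0.6]
 [-0.6 -0.9]
 [-0.3 -0.8]
 [-0.3 -0.8]
 [-2.  -1.4]
 [-0.1 -1. ]
 [-0.4  0.5]
 [ 0.3  1.6]]
[0.55177954 0.62705064 0.00739481]
```

play_rows --series '[0,0,-1,0.05,0,0,1,0,-1,0.05,0,-0.024]' --jaw 0

```text
t: 0.35
eef_pos: [265.2, -601.1, 343.2]
tcp_rot: [-2.789, -0.6, 0.072]
wrist_force: [1.5, -1.6, -0.5]
opening: 85.0
finger_force: 0.0
```

```bash
cat > log.py <<'E'
from plant import ctrl
import json
o=ctrl.get_obs(); d={k:(v.tolist() if hasattr(v,"tolist") else v) for k,v in o.items()}
open("log.jsonl","a").write(json.dumps(d)+"\n")
print(round(o["t"],2),o["qpos"].round(3),o["eef_pos"].round(1),o["tcp_rot"].round(3),o["joint_vel"].round(2).max())
E
python3 log.py
```

```text
0.35 [ 1.104  0.666 -0.01   1.142 -0.02   1.625 -0.05 ] [ 265.2 -601.1  343.2] [-2.789 -0.6    0.072] 2.2
```

play_rows --series '[1,0,-0.3,0,0.055,-0.024,1,0,-0.3,0,0.055,-0.024,0,0,0,0,0,0]'

```text
t: 0.72
eef_pos: [360.5, -567.1, 380.9]
tcp_rot: [-2.656, -0.724, -0.435]
wrist_force: [-1.0, -0.9, -0.2]
opening: 85.2
finger_force: 0.0
```

```bash
python3 log.py
```

```text
0.72 [ 1.18   0.684 -0.145  1.074 -0.294  1.664  0.029] [ 360.5 -567.1  380.9] [-2.656 -0.724 -0.435] 0.08
```

play_rows --series '[1,0,0,0,0.0,-0.055,1,0,0,0,0.0,-0.055,0,0,0,0,0,0]'

```text
t: 1.1
eef_pos: [440.3, -514.9, 421.6]
tcp_rot: [-2.528, -1.198, -0.521]
wrist_force: [-1.0, -0.2, 0.3]
opening: 85.7
finger_force: 0.0
```

```bash
python3 log.py
```

```text
1.1 [ 1.101  0.653 -0.241  1.04  -0.277  1.671  0.207] [ 440.3 -514.9  421.6] [-2.528 -1.198 -0.521] 0.07
```

play_rows --series '[1,0,0,-0.03,-0.055,0,1,0,0,-0.03,-0.055,0,0.5,0,0,0.0,-0.055,0,0,0,0,0,0,0]'

```text
t: 1.6
eef_pos: [518.1, -423.2, 459.9]
tcp_rot: [2.788, 1.279, -0.025]
wrist_force: [0.2, -0.9, -0.2]
opening: 85.5
finger_force: 0.0
```

```bash
python3 log.py
```

```text
1.6 [ 0.702  0.426 -0.167  1.234  0.124  1.436 -0.173] [ 518.1 -423.2  459.9] [ 2.788  1.279 -0.025] 0.1
```

```bash
cat > kin.py <<'E'
import numpy as np, json, itertools
from scipy.optimize import least_squares
from scipy.spatial.transform import Rotation as Ro
AX="zyzyzyz"
def fk(q,p,s):
    # p: 7 offsets, then translations before joints 2,3..: (x,z) for joint2,4,6,tcp
    T=np.array([(0,0,0),(p[7],0,p[8]),(0,0,0),(p[9],0,p[10]),(0,0,0),(p[11],0,p[12]),(p[13],0,p[14])])
    R=np.eye(3);x=np.zeros(3)
    for i in range(7):
        x=x+R@T[i]; R=R@Ro.from_euler(AX[i],s[i]*q[i]+p[i]).as_matrix()
    return x+R@np.array([0,0,p[15]]),R
S0=dict()
def data():
    D=[json.loads(l) for l in open("log.jsonl")]
    D.insert(0,dict(qpos=[1.14480868,.53710433,-.00443393,1.53875988,.00263306,1.06728269,-.07119727],eef_pos=[228.6455295,-607.90387817,255.49731857],tcp_rot=[-3.08940449,-.561976397,.000658]))
    return D
def fit(D,s,p0):
    def f(p):
        r=[]
        for d in D:
            x,R=fk(d["qpos"],p,s); r+=[(x-d["eef_pos"])/10, 30*Ro.from_matrix(R.T@Ro.from_rotvec(d["tcp_rot"]).as_matrix()).as_rotvec()]
        reg=(p-p0)/np.r_[np.ones(7)*.5,np.ones(9)*100]*.02
        return np.r_[np.concatenate(r),reg]
    return least_squares(f,p0)
E
python3 - <<'E'
from kin import *
D=data(); best=[]
for s3,s5,s7 in itertools.product([1,-1],repeat=3):
  for p7 in (np.pi/2,-np.pi/2):
    s=[-1,1,s3,1,s5,1,s7]; p0=np.r_[-.066,0,0,0,0,0,p7,0,330,0,400,0,400,0,0,200.]
    r=fit(D,s,p0); best.append((r.cost,s,r.x))
best.sort(key=lambda b:b[0])
for b in best[:3]: print(round(b[0],3),b[1],b[2].round(3))
for d in D:
    x,R=fk(d["qpos"],best[0][2],best[0][1]); print((x-d["eef_pos"]).round(1))
json.dump([best[0][1],best[0][2].tolist()],open("kin.json","w"))
E
```

```text
0.704 [-1, 1, -1, 1, -1, 1, -1] [-6.60000e-02 -7.00000e-03  7.00000e-03 -4.00000e-03 -1.40000e-02
  2.00000e-02  1.51600e+00  3.89000e+00  3.60365e+02  4.79420e+01
  5.02099e+02 -1.79800e+00  4.31553e+02  2.66200e+01  5.56620e+01
  2.55630e+02]
0.712 [-1, 1, -1, 1, -1, 1, -1] [-6.60000e-02 -7.00000e-03  7.00000e-03 -4.00000e-03 -1.40000e-02
  2.00000e-02  1.51600e+00  3.89200e+00  3.60367e+02  4.79220e+01
  5.02085e+02 -1.80200e+00  4.31559e+02  2.66040e+01  5.56170e+01
  2.55674e+02]
0.734 [-1, 1, -1, 1, 1, 1, -1] [-6.60000e-02 -7.00000e-03  7.00000e-03  3.13800e+00  1.40000e-02
 -3.12100e+00  1.51600e+00  3.84100e+00  3.60379e+02  4.83320e+01
  5.02296e+02  1.72700e+00 -4.31448e+02  2.69510e+01  5.55910e+01
  2.55682e+02]
[2.1 0.3 0. ]
[-1.1  4.3  0.9]
[ 0.4 -1.6 -0. ]
[ 1.5 -2.5 -0.5]
[-0.1  0.7 -0.4]
```

```bash
cat > ik.py <<'E'
from kin import *
s,p=json.load(open("kin.json")); p=np.array(p)
LO=np.array([-2.7,-.37,-1.27,.24,-1.31,.19,-2.76]);HI=np.array([2.7,2.16,1.26,2.4,4.45,1.91,2.76])
W=Ro.from_euler("z",-14.95,degrees=True).as_matrix(); seat=np.array([600.6,-191.8,110])
U=W@[-.5,0,.75**.5];N=W@[.75**.5,0,.5];Y=W@[0,1,0]
def pose(phi,sgn,r=62,off=0*N):
    a=np.radians(phi); d=np.cos(a)*U+np.sin(a)*Y   # centre->TCP direction
    z=-d; y=sgn*N; return seat+r*d+off, np.column_stack([np.cross(y,z),y,z])
def ik(x,R,q0,m=.05,w=.02):
    def f(q):
        xx,RR=fk(q,p,s); return np.r_[(xx-x)/10,30*Ro.from_matrix(RR.T@R).as_rotvec(),w*(q-q0)]
    r=least_squares(f,np.clip(q0,LO+m+.01,HI-m-.01),bounds=(LO+m,HI-m)); e=np.linalg.norm(f(r.x)[:6]); return r.x,e
E
python3 - <<'E'
from ik import *
rng=np.random.default_rng(0)
for sgn in (1,-1):
  for phi in (-50,-35,-20,0,20,35,50):
    best=[]
    for k in range(25):
        q0=rng.uniform(LO,HI) if k else np.array([.4,.6,0,1.2,0,1,0])
        q,e=ik(*pose(phi,sgn),q0)
        if e<.1: best.append(q)
    if best:
        B=np.array(best); print(sgn,phi,len(best)); 
        for j in np.argsort(B[:,6])[[0,-1]]: print("   ",B[j].round(2))
    else: print(sgn,phi,"none")
E
```

```text
1 -50 12
    [ 1.53  1.31 -1.22  1.79  0.24  0.72  0.52]
    [ 0.57  0.83  0.26  1.82 -1.26  1.27  1.66]
1 -35 11
    [ 1.51  1.09 -1.22  1.98  0.45  0.46  0.19]
    [ 0.61  0.64  0.11  2.   -1.26  0.88  1.63]
1 -20 17
    [ 1.4   0.88 -1.22  2.14  1.06  0.34 -0.61]
    [ 0.71  0.5  -0.16  2.15 -1.26  0.44  1.55]
1 0 15
    [ 0.77  0.47 -0.66  2.26  1.66  0.24 -1.62]
    [ 1.15  0.79 -1.22  2.25  1.7   0.67 -1.49]
1 20 14
    [ 0.3   0.52 -0.43  2.2   1.54  0.65 -1.78]
    [-0.87  0.79  1.17  2.19 -1.26  0.25  0.81]
1 35 18
    [ 0.37  0.76 -0.72  2.08  1.55  1.19 -1.82]
    [-1.02  1.04  1.21  2.04 -0.5   0.35 -0.19]
1 50 18
    [ 0.26  0.95 -0.72  1.91  1.53  1.54 -1.84]
    [-1.07  1.26  1.21  1.87 -0.22  0.59 -0.62]
-1 -50 7
    [ 1.53  1.31 -1.22  1.79  0.24  0.72 -2.62]
    [ 0.57  0.83  0.26  1.82 -1.26  1.27 -1.48]
-1 -35 4
    [ 1.46  1.   -1.11  1.97  0.18  0.43 -2.71]
    [ 0.61  0.64  0.11  2.   -1.26  0.88 -1.51]
-1 -20 15
    [ 1.1   0.59 -0.66  2.12 -0.75  0.24 -2.03]
    [ 1.37  0.81 -1.14  2.13  0.86  0.27  2.71]
-1 0 11
    [ 0.77  0.47 -0.66  2.26  1.66  0.24  1.52]
    [ 1.15  0.79 -1.22  2.25  1.7   0.67  1.65]
-1 20 21
    [-0.86  0.78  1.16  2.19 -1.23  0.24 -2.35]
    [-0.42  0.51  0.43  2.19  1.26  0.27  1.51]
-1 35 13
    [ 0.37  0.76 -0.73  2.08  1.55  1.19  1.32]
    [-0.86  0.82  0.88  2.04  0.49  0.35  2.03]
-1 50 15
    [ 0.28  0.97 -0.75  1.9   1.55  1.56  1.3 ]
    [-0.98  1.09  0.99  1.87  0.24  0.59  2.12]
```

```bash
cat >> ik.py <<'E'
def track(q,x1,R1,n=25):
    x0,R0=fk(q,p,s); rv=Ro.from_matrix(R0.T@R1).as_rotvec()
    for k in range(1,n+1):
        q,e=ik(x0+(x1-x0)*k/n,R0@Ro.from_rotvec(rv*k/n).as_matrix(),q,w=.05)
    return q,e
E
python3 - <<'E'
from ik import *
q0=np.array(data()[-1]["qpos"])
for phi in (20,30,40,50):
    q,e=track(q0,*pose(phi,1,r=150)); print(phi,"pre",q.round(2),round(e,2))
    q,e=track(q,*pose(phi,1)); print("   grasp",q.round(2),round(e,2))
    x,R=pose(phi,1,r=120,off=60*N); q,e=track(q,x,R); print("   lift",q.round(2),round(e,2))
    q,e=track(q,x,R@Ro.from_rotvec([0,0,-1.57]).as_matrix());qm=q
    for sg in (-1.57,1.57):
        R2=R@Ro.from_rotvec([0,0,sg]).as_matrix()
        a,e=track(q,x,R2); print("   half",sg,a.round(2),round(e,2))
E
```

```text
20 pre [-0.02  0.3  -0.14  2.23  1.18  0.57 -1.51] 0.0
   grasp [-0.02  0.48 -0.05  2.2   1.46  0.47 -1.76] 0.0
   lift [ 0.06  0.37 -0.16  2.07  1.11  0.59 -1.35] 0.0
   half -1.57 [ 0.23  0.39 -0.37  2.07  1.18  0.65  0.16] 0.0
   half 1.57 [-0.37  0.39  0.36  2.06  0.84  0.44 -2.71] 0.0
30 pre [-0.13  0.42 -0.16  2.14  1.19  0.82 -1.63] 0.0
   grasp [-0.09  0.56 -0.08  2.12  1.37  0.71 -1.77] 0.0
   lift [-0.06  0.48 -0.16  1.99  1.16  0.81 -1.49] 0.0
   half -1.57 [ 0.07  0.49 -0.32  2.    1.22  0.88  0.04] 0.0
   half 1.57 [-0.7   0.56  0.66  1.98  0.69  0.53 -2.71] 0.0
40 pre [-0.23  0.56 -0.15  2.02  1.16  1.03 -1.69] 0.0
   grasp [-0.17  0.67 -0.08  2.02  1.3   0.92 -1.77] 0.0
   lift [-0.16  0.6  -0.13  1.89  1.16  1.02 -1.55] 0.0
   half -1.57 [-0.04  0.62 -0.3   1.89  1.22  1.1  -0.02] 0.0
   half 1.57 [-0.83  0.74  0.77  1.87  0.58  0.66 -2.71] 0.0
50 pre [-0.31  0.71 -0.12  1.88  1.11  1.22 -1.7 ] 0.0
   grasp [-0.24  0.79 -0.05  1.9   1.23  1.1  -1.76] 0.0
   lift [-0.25  0.74 -0.09  1.76  1.14  1.21 -1.58] 0.0
   half -1.57 [-0.12  0.75 -0.26  1.76  1.22  1.29 -0.05] 0.0
   half 1.57 [-0.88  0.91  0.82  1.74  0.49  0.82 -2.71] 0.0
```

```bash
cat > go.py <<'E'
from ik import *
from scipy.linalg import expm,logm
from plant import ctrl
def go(x,R,n=None):
    o=ctrl.get_obs(); H=np.eye(4);H[:3,:3]=Ro.from_rotvec(o["tcp_rot"]).as_matrix();H[:3,3]=o["eef_pos"]
    G=np.eye(4);G[:3,:3]=R;G[:3,3]=x; T=np.linalg.inv(H)@G; a=np.degrees(np.linalg.norm(Ro.from_matrix(T[:3,:3]).as_rotvec()))
    d=np.linalg.norm(T[:3,3]); n=n or int(np.ceil(max(d/45,a/9)))
    t=np.real(expm(logm(T)/n)); print("dist %.1f ang %.1f n %d row"%(d,a,n),(t[:3,3]/50).round(3),(Ro.from_matrix(t[:3,:3]).as_rotvec()/np.pi).round(4))
    print("q",o["qpos"].round(2),"t",round(o["t"],2))
    for k in range(1,n+1):
        H=H@t
        if k%4==0: print("   via",H[:3,3].round(0),"tip",(H[:3,3]+25*H[:3,2]).round(0))
E
python3 -c "
from go import *
go(*pose(30,1,r=150))"
```

```text
dist 400.9 ang 40.9 n 9 row [ 0.738 -0.449  0.268] [-0.0198 -0.0118 -0.0102]
q [ 0.7   0.43 -0.17  1.23  0.12  1.44 -0.17] t 1.6
   via [ 542. -264.  379.] tip [ 545. -272.  355.]
   via [ 555. -131.  258.] tip [ 561. -144.  238.]
```

play_rows --series '[0.738,-0.449,0.268,-0.0198,-0.0118,-0.0102,0.738,-0.449,0.268,-0.0198,-0.0118,-0.0102,0.738,-0.449,0.268,-0.0198,-0.0118,-0.0102,0.738,-0.449,0.268,-0.0198,-0.0118,-0.0102,0.738,-0.449,0.268,-0.0198,-0.0118,-0.0102,0.738,-0.449,0.268,-0.0198,-0.0118,-0.0102,0.738,-0.449,0.268,-0.0198,-0.0118,-0.0102,0.738,-0.449,0.268,-0.0198,-0.0118,-0.0102,0,0,0,0,0,0]'

```text
t: 2.72
eef_pos: [551.7, -135.3, 253.8]
tcp_rot: [2.113, 1.332, -0.123]
wrist_force: [0.3, 0.3, 0.1]
opening: 85.6
finger_force: 0.0
```

```bash
python3 -c "
from go import *
go(*pose(30,1,r=150))"
```

```text
dist 45.7 ang 4.9 n 2 row [ 0.408 -0.191  0.076] [-0.0114 -0.0049 -0.0052]
q [ 0.03  0.35 -0.24  2.03  0.99  0.89 -1.34] t 2.73
```

Now finish the pre-grasp and check with the wrist camera.

play_rows --series '[0.408,-0.191,0.076,-0.0114,-0.0049,-0.0052,0.408,-0.191,0.076,-0.0114,-0.0049,-0.0052,0,0,0,0,0,0,0,0,0,0,0,0]'

```text
t: 3.22
eef_pos: [559.7, -106.7, 227.4]
tcp_rot: [2.026, 1.321, -0.115]
wrist_force: [0.0, -0.6, -0.0]
opening: 85.5
finger_force: 0.0
```

```bash
python3 -c "
from go import *
import cv2
go(*pose(30,1,r=150))
c=ctrl.camera_info('wrist');im=ctrl.snapshot('wrist')[:,:,::-1].copy()
from h import proj
cv2.imwrite('pics/w_raw.png',im)
th=np.linspace(0,2*np.pi,60)
for o,col in((9,(0,255,0)),(-9,(255,0,0))):
    pts=np.array([proj('wrist',seat+o*N+75*(np.cos(a)*U+np.sin(a)*Y),c) for a in th]); cv2.polylines(im,[pts.round().astype(int)],True,col,1)
cv2.imwrite('pics/w1.png',im)"
```

```text
dist 6.9 ang 0.6 n 1 row [ 0.082 -0.11   0.011] [ 0.0008  0.0007 -0.0034]
q [-0.07  0.42 -0.23  2.06  1.14  0.92 -1.54] t 3.23
```

View pics/w1.png

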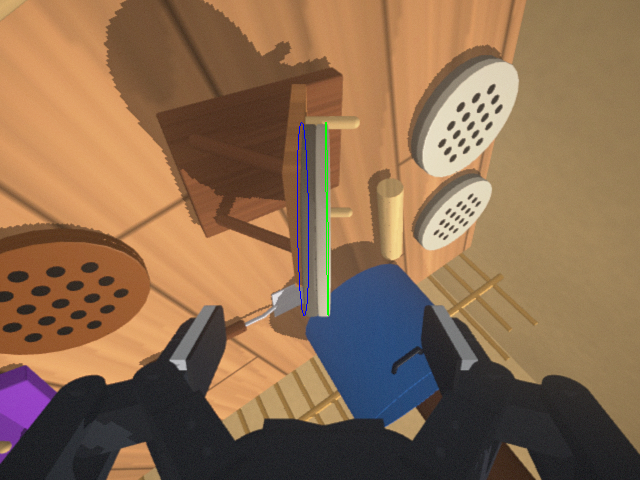

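The disc runs from about (318,125) to (318,315). It matches the projected model to within 1–2 mm and lies between the open fingers. Now the approach.

```bash
python3 -c "
from go import *
go(*pose(30,1,r=64),n=3)"
```

```text
dist 87.0 ang 0.7 n 3 row [ 0.027 -0.039  0.578] [ 0.0003  0.0002 -0.0012]
q [-0.07  0.42 -0.23  2.06  1.14  0.92 -1.54] t 3.27
```

play_rows --series '[0.082,-0.11,0,0,0,-0.0035,0,0,0.4,0,0,0,0,0,0.4,0,0,0,0,0,0.4,0,0,0,0,0,0.4,0,0,0,0,0,0.13,0,0,0,0,0,0,0,0,0,0,0,0,0,0,0]'

```text
t: 4.28
eef_pos: [582.6, -150.6, 157.8]
tcp_rot: [2.017, 1.337, -0.116]
wrist_force: [0.2, -0.1, -0.4]
opening: 85.6
finger_force: 0.0
```

```bash
python3 -c "
from go import *
go(*pose(30,1,r=64),n=1)"
```

```text
dist 3.2 ang 0.3 n 1 row [-0.055  0.006  0.031] [ 0.0014 -0.0003  0.0009]
q [-0.03  0.56 -0.17  2.05  1.31  0.81 -1.65] t 4.28
```

play_rows --series '[-0.05,0,0.03,0,0,0,0,0,0,0,0,0,0,0,0,0,0,0,0,0,0,0,0,0,0,0,0,0,0,0,0,0,0,0,0,0,0,0,0,0,0,0,0,0,0,0,0,0]' --jaw 255 --grip_force 60

```text
t: 5.28
eef_pos: [582.7, -154.1, 158.1]
tcp_rot: [2.016, 1.335, -0.116]
wrist_force: [2.6, -0.0, 5.2]
opening: 17.7
finger_force: 61.4
```

```bash
python3 -c "
from go import *
go(*pose(30,1,r=64),n=1)
go(*pose(30,1,r=64,off=90*N+70*U),n=4)"
```

```text
dist 0.7 ang 0.3 n 1 row [ 0.    -0.012 -0.006] [ 0.0017 -0.0001  0.0007]
q [-0.02  0.56 -0.16  2.05  1.32  0.81 -1.65] t 5.28
dist 113.7 ang 0.3 n 4 row [-0.175  0.448 -0.303] [ 0.0004 -0.      0.0002]
q [-0.02  0.56 -0.16  2.05  1.32  0.81 -1.65] t 5.28
   via [ 624. -165.  264.] tip [ 631. -180.  245.]
```

play_rows --series '[-0.1,0.05,-0.17,0,0,0,-0.2,0.3,-0.35,0,0,0,-0.2,0.45,-0.35,0,0,0,-0.2,0.5,-0.35,0,0,0,0,0.5,0,0,0,0,0,0,0,0,0,0,0,0,0,0,0,0]' --grip_force 80

```text
t: 6.15
eef_pos: [621.2, -164.2, 261.3]
tcp_rot: [2.019, 1.339, -0.121]
wrist_force: [-0.6, -0.2, -4.0]
opening: 16.6
finger_force: 79.1
```

play_rows --series '[0,0,0,0,0,-0.045,0,0,0,0,0,-0.045,0,0,0,0,0,-0.045,0,0,0,0,0,-0.045,0,0,0,0,0,-0.045,0,0,0,0,0,-0.045,0,0,0,0,0,-0.045,0,0,0,0,0,-0.045,0,0,0,0,0,-0.045,0,0,0,0,0,-0.045,0,0,0,0,0,-0.045,0,0,0,0,0,0]'

```text
t: 7.65
eef_pos: [621.7, -164.2, 261.7]
tcp_rot: [0.535, 2.534, -0.773]
wrist_force: [0.6, -1.6, -4.2]
opening: 17.1
finger_force: 79.0
```

```bash
python3 -c "
from go import *
go(*pose(30,-1,r=64,off=90*N+70*U))"
```

```text
dist 2.8 ang 90.7 n 11 row [-0.004 -0.004 -0.001] [-0.      0.     -0.0458]
q [ 0.15  0.46 -0.34  1.9   1.14  0.95  0.23] t 7.65
   via [ 622. -165.  263.] tip [ 629. -180.  244.]
   via [ 623. -165.  263.] tip [ 630. -180.  245.]
```

play_rows --series '[0,0,0,0,0,-0.0458,0,0,0,0,0,-0.0458,0,0,0,0,0,-0.0458,0,0,0,0,0,-0.0458,0,0,0,0,0,-0.0458,0,0,0,0,0,-0.0458,0,0,0,0,0,-0.0458,0,0,0,0,0,-0.0458,0,0,0,0,0,-0.0458,0,0,0,0,0,-0.0458,0,0,0,0,0,-0.0458,0,0,0,0,0,0]'

```text
t: 9.15
eef_pos: [622.3, -164.3, 262.4]
tcp_rot: [1.57, -2.387, 1.074]
wrist_force: [-0.5, -0.7, -3.9]
opening: 16.9
finger_force: 79.1
```

```bash
python3 -c "
from go import *
go(*pose(30,-1,r=64,off=90*N+70*U),n=1)
go(*pose(30,-1,r=64,off=8*N+5*U),n=4)
import cv2
from h import proj
c=ctrl.camera_info('wrist');o=ctrl.get_obs();im=ctrl.snapshot('wrist')[:,:,::-1].copy()
sc=ctrl.snapshot('scene')[:,:,::-1]
R=Ro.from_rotvec(o['tcp_rot']).as_matrix();C=o['eef_pos']+64*R[:,2]
for k in (9,-9):
    pts=np.array([proj('wrist',C+k*R[:,1]+75*(np.cos(a)*R[:,0]+np.sin(a)*R[:,2]),c) for a in np.linspace(0,6.28,60)]); cv2.polylines(im,[pts.round().astype(int)],True,(0,255,0),1)
cv2.imwrite('pics/w2.png',cv2.resize(np.hstack([im,sc]),(800,300),interpolation=3))"
```

```text
dist 1.8 ang 0.2 n 1 row [ 0.006 -0.036 -0.005] [-0.0007  0.0001 -0.0011]
q [ 0.25  0.48 -0.47  1.89  1.19  1.    1.79] t 9.15
dist 103.0 ang 0.2 n 4 row [-0.16   0.402  0.28 ] [-0.0002  0.     -0.0003]
q [ 0.25  0.48 -0.47  1.89  1.19  1.    1.79] t 9.15
   via [ 586. -155.  166.] tip [ 594. -170.  148.]
```

View pics/w2.png

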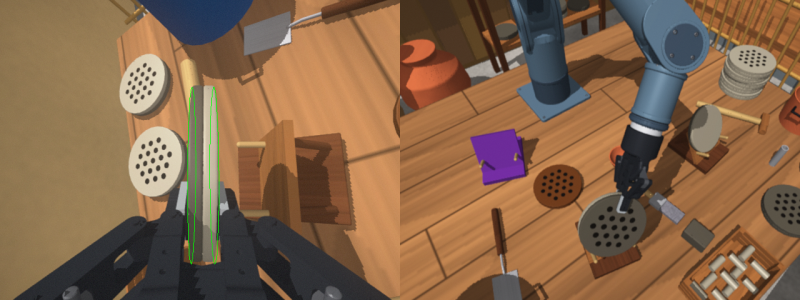

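The wrist view shows the disc held centred, matching the model at (202,87)–(202,263). The scene view shows the dark face outward at (612,222). Lowering now.

play_rows --series '[-0.126,0.312,0.221,0,0,0,-0.126,0.312,0.221,0,0,0,-0.126,0.312,0.221,0,0,0,-0.126,0.312,0.221,0,0,0,-0.126,0.312,0.221,0,0,0,0,0,0,0,0,0,0,0,0,0,0,0]'

```text
t: 10.12
eef_pos: [589.4, -155.7, 169.8]
tcp_rot: [1.572, -2.386, 1.077]
wrist_force: [0.6, -0.3, -4.2]
opening: 17.4
finger_force: 79.2
```

```bash
python3 -c "
from go import *
go(*pose(30,-1,r=64,off=2*N+5*U),n=1)
go(*pose(30,-1,r=64),n=1)"
```

```text
dist 10.6 ang 0.3 n 1 row [-0.014  0.21   0.023] [-0.0015  0.0001 -0.0008]
q [ 0.19  0.58 -0.43  2.02  1.37  0.94  1.51] t 10.12
dist 14.1 ang 0.3 n 1 row [-0.064  0.251  0.11 ] [-0.0015  0.0001 -0.0008]
q [ 0.19  0.58 -0.43  2.02  1.37  0.94  1.51] t 10.12
```

play_rows --series '[-0.01,0.1,0.02,-0.0015,0,-0.0008,0,0.1,0,0,0,0,0,0.02,0,0,0,0,-0.02,0,0.03,0,0,0,-0.02,0,0.035,0,0,0,0,0,0,0,0,0,0,0,0,0,0,0]'

```text
t: 11.0
eef_pos: [582.4, -154.0, 159.5]
tcp_rot: [1.575, -2.382, 1.069]
wrist_force: [4.3, -2.0, -2.8]
opening: 17.0
finger_force: 79.1
```

```bash
python3 -c "
from go import *
go(*pose(30,-1,r=64),n=1)
f=ctrl.get_obs()['wrist_force'];print(f,'N',f@N,'U',f@U,'Y',f@Y)"
```

```text
dist 1.6 ang 0.1 n 1 row [-0.015  0.022  0.017] [0.0001 0.0001 0.0005]
q [ 0.19  0.59 -0.43  2.04  1.38  0.94  1.48] t 11.0
[ 4.31099628 -2.04586475 -2.75255713] N 2.6878563675504266 U -4.73021379553161 Y -0.864481281243809
```

play_rows --series '[-0.015,0,0.025,0,0,0,-0.01,0,0.017,0,0,0,0,0,0,0,0,0,0,0,0,0,0,0]'

```text
t: 11.5
eef_pos: [583.3, -153.7, 158.1]
tcp_rot: [1.574, -2.381, 1.071]
wrist_force: [-1.5, 3.4, 7.2]
opening: 17.1
finger_force: 81.0
```

```bash
python3 -c "
from go import *
go(*pose(30,-1,r=64),n=1)
f=ctrl.get_obs()['wrist_force'];print(f,'N',f@N,'U',f@U,'Y',f@Y)"
```

```text
dist 1.3 ang 0.1 n 1 row [ 0.011  0.022 -0.005] [-0.0002 -0.0001  0.0005]
q [ 0.19  0.6  -0.43  2.03  1.39  0.94  1.48] t 11.5
[-1.534726    3.44316786  7.18669875] N 1.5399751835124027 U 7.409379833233208 Y 2.9306986772886052
```

play_rows --series '[0,0,0,0,0,0,0,0,0,0,0,0]' --grip_force 20

```text
t: 11.75
eef_pos: [583.3, -153.7, 158.1]
tcp_rot: [1.574, -2.381, 1.071]
wrist_force: [-1.0, 3.0, 7.5]
opening: 17.4
finger_force: 81.0
```

play_rows --series '[0,0,0,0,0,0,0,0,0,0,0,0,0,0,0,0,0,0,0,0,0,0,0,0,0,0,0,0,0,0,0,0,0,0,0,0,0,0,0,0,0,0,0,0,0,0,0,0]' --jaw 0

```text
t: 12.75
eef_pos: [583.0, -154.2, 157.1]
tcp_rot: [1.574, -2.382, 1.068]
wrist_force: [0.1, 0.0, 0.1]
opening: 85.7
finger_force: 0.0
```

play_rows --series '[0,0,-0.2,0,0,0,0,0,-0.4,0,0,0,0,0,-0.5,0,0,0,0,0,-0.7,0,0,0,0,0,-0.7,0,0,0,0,0,-0.7,0,0,0,0,0,0,0,0,0,0,0,0,0,0,0]'

```text
t: 13.75
eef_pos: [536.6, -59.7, 276.9]
tcp_rot: [1.574, -2.381, 1.068]
wrist_force: [-0.1, -0.7, -0.5]
opening: 85.5
finger_force: 0.0
```

```bash
python3 -c "
from go import *
import cv2
from h import proj
sc=ctrl.snapshot('scene')[:,:,::-1][300:460,220:433]; c=ctrl.camera_info('wrist');im=ctrl.snapshot('wrist')[:,:,::-1].copy()
for o in (9,-9):
    pts=np.array([proj('wrist',seat+o*N+75*(np.cos(a)*U+np.sin(a)*Y),c) for a in np.linspace(0,6.28,60)]); cv2.polylines(im,[pts.round().astype(int)],True,(0,255,0),1)
cv2.imwrite('pics/f.png',np.hstack([cv2.resize(sc,(400,300),interpolation=2),cv2.resize(im,(400,300))]))
print(ctrl.get_obs()['t'],ctrl.get_obs()['wrist_force'])"
```

```text
13.85 [-0.45442269 -0.06449131  0.65913282]
```

View pics/f.png

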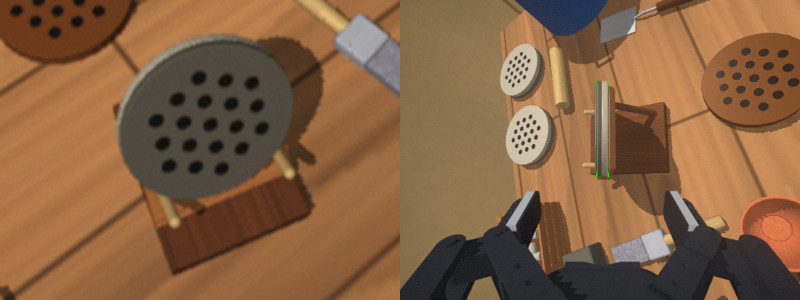

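The grate sits on the pegs with its dark face outward (left crop, centre about (207,118)). It matches the seated outline in the wrist view at (604,130), and the gripper is clear.

```bash
python3 -c "
from plant import ctrl
print(ctrl.job_done())"
```

```text
the job is handed in; nothing more can be done
None
```

The grate is flipped and leaning on its own stand's pegs, dark damp face outward; the blank disc was not touched, and I handed the job in at about 14 s (no verdict was returned).

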